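Balance the counterweighted lid of a battery test box so that it stays where it is let go

TASK

The clear lid of the battery test box no longer stays up: lift it by its handle to about half open and let go there, to see it sink shut. Once it is down, slide the red counterweight along its rods, away from the hinge, and try again, shifting it until the lid stays where you let it go, neither sinking nor rising. Work with a light grip, leave the lid standing about half open by itself with nothing touching it, and leave the other things on the bench alone.

Things in the scene. Friction and masses are not known exactly. Their poses are not given: they have to be found in the camera images.
- test_box_frame (a point): test box: open-topped box of 20 mm aluminium profile, 200 x 180 mm, rim 127 mm high, battery cells inside, fixed to the bench. Point: centre of its underside. Its axes: z up, x along the hinge line, y from the hinge side to the handle side. Offsets (x, y, z) in mm given for the other things are in this frame. The hinge line runs along x through (0, -90, 135)
- lid (a joint): opening angle of the lid, rad: 0 shut, 0.5 about half open, stop at 0.9; turns about the box's +x axis, the handle side going up and the counterweight side down. Clear pane in an aluminium frame, top at z 139 when shut. Let go half open at the start, it sinks shut in 0.5 to 2 s (hinge drag 0.5 N m s/rad); close to balance it creeps; with the counterweight too far out it rises to the stop instead
- lid_hinge (a point): point on the hinge line, mid-lid, at (0, -90, 135). The lid without counterweight weighs 0.53 to 0.86 kg (unknown), centre of mass 92 mm from the hinge line. The two friction-hinge blocks resist turning with 0.10 N m either way, so the lid stays put when its weight and the counterweight's differ by less than that about the hinge line
- lid_handle (a point): middle of the lid's handle: straight round black bar, 12 mm thick, 100 mm long, parallel to the hinge line, on legs sloping up and out from the lid's outer edge. With the lid shut at (0, 110, 169): 200 mm across from the hinge line and 34 mm above it, 20 mm beyond the lid's edge and 30 mm above its top. Pinch it from above across y with 5 to 15 N; the bar turns in the grip as the lid rises
- counterweight (a joint): distance in m the counterweight has been slid away from the hinge, 0 to 0.10; 0.000 to 0.010 at the start. Its centre lies 30 mm + this behind the hinge line. It is stiff on the rods: sliding takes about 7 N along them, and it stays where it is left. The middle of the right stretch lies between 0.035 (lightest lid) and 0.085 (heaviest); any lid stays put over a stretch 30 to 35 mm long
- weight_grip (a point): gripping point of the counterweight, 33 mm above the rods: with the lid shut at (0, -120 - 1000 x joint, 168). Red steel block, 50 mm along x, 30 mm along y, 57 mm high (z 123 to 180), 0.65 kg, centre of mass 16 mm above the rods; it rides on two steel rods that run from the hinge to y -245 at z 135. Grip it from above across y (30 mm), at 10 to 25 N
- multimeter: red multimeter, 85 x 175 x 40 mm, lying flat; to be left alone; origin at the centre of its underside
- spare_cells: upright pack of three blue cells, 62 x 22 x 67 mm; to be left alone; origin at the centre of its underside
- screwdriver: yellow-handled screwdriver lying on the bench; to be left alone; origin at the centre of its underside
- spanner: steel spanner lying on the bench; to be left alone; origin at the centre of its underside
- tape_roll: amber roll of tape, 84 mm across, 25 mm high; to be left alone; origin at the centre of its underside
- contact_cleaner: blue spray can, 52 mm across, 160 mm high; to be left alone; origin at the centre of its underside
- screw_tray: blue tray of screws, 130 x 90 x 35 mm; to be left alone; origin at the centre of its underside

How it is judged (in metres and radians):
On the way, in this order (a step that is already met when the one before it is completed fails the run):
1. the lid has been lifted to about half open (over 0.25 rad) and let go there (value of joint lid above 0.25 rad and contact force between the fingers and lid below 0.2 N), for 0.03 s.
2. the lid has sunk shut (under 0.08 rad), with nothing touching it (value of joint lid below 0.08 rad and contact force between the fingers and lid below 0.2 N), for 0.1 s.
At the end, for the whole second after the job is handed in: After a first trial in which it was let go half open and sank shut, the lid stands by itself about half open (0.3 to 0.7 rad), still (under 0.01 rad/s) and touched by nothing; the other things are where they were (within 30 mm) (value of joint lid between 0.3 and 0.7 rad and velocity of joint lid between -0.01 and 0.01 rad/s and contact force between the fingers and lid below 0.2 N).
It fails at once if the lid, its handle or its counterweight is squeezed or forced with more than 60 N (contact force between the fingers and lid above 60 N).
It fails at once if another thing on the bench is moved more than 30 mm (distance of any of multimeter, spare_cells, screwdriver, spanner, tape_roll, contact_cleaner, screw_tray from where it was at the start of the episode above 0.03 m).
It also fails if it takes over 72 s, if anything falls off the work surface, if the arm or the gripper's body presses on something with over 40 N, if the wrist force passes 120 N, or if a joint passes its speed limit or range.

ROBOT

A 6-joint arm with a two-finger parallel gripper is mounted at the origin on the work surface. World frame = base frame: x ahead of the robot, y to its left, z up, the work surface at z = 0. Lengths are in m, angles in degrees, forces in N, time in s.
With the tool pointing down it reaches from about 0.375 to 0.9 m from the base axis. Payload 3.1 kg.
Tool frame: the origin (TCP) lies midway between the tips of the shut fingers; the grasp point (between the pads) lies 19 mm behind it; x points along the fingers, z is the direction in which the jaws open and shut, and the axes are right-handed (so a half turn about x gives the same grasp; the last joint's range is limited). The gripper opens to 87 mm and grips with 3 to 60 N. Pads are 19 mm wide; open, the fingers measure 117 mm over their backs; the gripper's body (75 mm by 190 mm) begins 51 mm behind the grasp point.
Start: joints at [-10.227, 30.224, 82.088, -0, 67.689, -10.227], TCP at [0.625, 0, 0.223] pointing down, gripper open.
Joint ranges: [-176.69, 176.69], [-43.24, 126.21], [12.49, 139.97], [-82, 262], [0, 151.66], [-163.58, 163.58]. Speed limits (degrees/s): [159.86, 159.86, 180, 180, 180, 180].

INTERFACE

Orientations are given as a 3x3 rotation matrix whose columns are the frame's x, y, z axes.
In Python, from rig import * gives the robot as it stands.
- The arm moves only by the tool play_rows, never from a script. Its argument "rows" is a list that holds one entry, the list of rows, each a list of 7 numbers: the shift along the tool's x, y, z in m, then the turn, a rotation vector about the tool's x, y, z in degrees, then the finger opening in m, from 0 to 0.087. A call has 1 to 12 rows; each row is the pose to reach, as a shift and turn from the pose commanded when the call began, along the tool's axes at that moment; what a row does not reach only later rows make up. A row lasts 1/10 s, in which the tool goes at most 50 mm and 8.59 degrees, less where a joint would pass 70% of its speed; a pose out of reach is approached as far as the arm can. A call with a gripper value outside its range is refused whole. The fingers move at their own pace and stop on an object; the grip force is fixed at half the most. Time passes only in rows, so rows that repeat a pose let the fingers close. It gives the time, the measured TCP pose, the force and the opening at its end, in the units of the state.
- read_state(): the state, without advancing time (a new reading comes with each control period).
- capture(name): name is "scene" or "side" or "wrist"; returns a dict with "pixels" (400x640x3 uint8, red, green, blue), "intrinsics" (3x3 intrinsics, pixels), "rvec" (rotation vector, rad) and "tvec" (3), from world to camera coordinates, as OpenCV has them. Camera axes: x right, y down, z forward; pixel columns grow to the right and rows downward; lengths in m; the calibration is good to about 2 mm. A picture is of the moment at which its call begins. There is no depth.
- hand_in(): hands the job in, once; it reports no verdict.
Trained networks look in the newest picture that a camera, given by its name, has taken for a name from the list of things; names that differ only in an ending like _2 or _b are one class to them, and where a whole thing is asked for, a point or a joint stands for the part that bears it (a point fixed in the world has none). Each returns a list of dicts, best first, with "p" (0 to 1); they miss things now and then, are a little off and sometimes report something else, mostly with a low value. They report only what shows in the picture. A call takes as long as a camera call.
- trace(camera, target): "mask" (400x640 bool, what is visible of it) and "at" ([column, row] in pixels, amid what is visible of it).
The state is a dict: "time_s": time; "joint_positions": joint angles; "qvel": joint speeds; "tau": joint torques, N m; "position": TCP position; "tcp_rot": TCP orientation; "force": force on the tool from outside, world axes, zero at the start; "moment": the same for the moment, N m; "opening": opening from 0.0 (shut) to 1.0 (fully open).
Only numpy, scipy, OpenCV 4.12 (cv2) and the standard library are available. Lean on these libraries where they do the work, as an engineer would, in place of code of your own. Each camera call takes 0.05 s, during which the arm holds its last target.

## Working session

There is one attempt and no reset: what is moved stays moved. The work goes in short steps, Python scripts to look and compute and a tool call to move; the robot and the scene stay as the last step left them, time stands still between calls to the robot, and variables do not carry over. Pictures are saved under pics/ and viewed, and the job is handed in when it is done.

Besides the shell and the picture viewer there is one more tool, called after "Emit:" in YAML: its name, and indented under it one key for each argument. play_rows: Moves the arm, as the interface text tells. Its arguments: {"type":"object","properties":{"rows":{"type":"array"}},"required":["rows"]}

```bash
ls; mkdir -p pics
python3 - <<'E'
from rig import *
import cv2
s=read_state();print(s)
for n in ["scene","side","wrist"]:
    c=capture(n);cv2.imwrite(f"pics/a_{n}.png",cv2.cvtColor(c["pixels"],cv2.COLOR_RGB2BGR))
    print(n,c["intrinsics"],c["rvec"],c["tvec"])
E
```

```text
pics
{'time_s': 0.0, 'joint_positions': array([-1.02284337e+01,  3.02797175e+01,  8.21554279e+01, -2.53898764e-03,
        6.76884023e+01, -1.02254849e+01]), 'qvel': array([-0.01457677,  0.03879092, -0.09272455, -0.03517939,  0.0582575 ,
       -0.06870308]), 'tau': array([-5.45745443e-04, -4.40045428e+01, -1.76593530e+01,  6.32597599e-02,
        5.83207863e-02, -1.53719384e-04]), 'position': array([6.24277248e-01, 1.34749958e-04, 2.21568890e-01]), 'tcp_rot': array([[-2.12932273e-03,  3.49630963e-05,  9.99997732e-01],
       [ 3.42558534e-04,  9.99999941e-01, -3.42337542e-05],
       [-9.99997674e-01,  3.42484862e-04, -2.12933458e-03]]), 'force': array([ 1.38269296, -0.70208918, -0.43777224]), 'moment': array([-0.0351276 , -0.00133766, -0.06942413]), 'opening': 0.9996943273054705}
scene [[412.57642315   0.         324.56869145]
 [  0.         412.57642315 205.85062348]
 [  0.           0.           1.        ]] [ 2.26718626  1.12273511 -0.39775795] [-0.36629445 -0.27722961  1.46626546]
side [[400.78078767   0.         313.98035107]
 [  0.         400.78078767 200.30610618]
 [  0.           0.           1.        ]] [ 2.29685613 -0.44184831  0.18485781] [-0.5455346   0.26746391  1.07006779]
wrist [[295.22471903   0.         319.82887159]
 [  0.         295.22471903 198.53406272]
 [  0.           0.           1.        ]] [-2.83209587e+00 -1.05011849e-04  1.75137646e-03] [-0.62437634 -0.0362571   0.39155032]
```

View pics/a_scene.png

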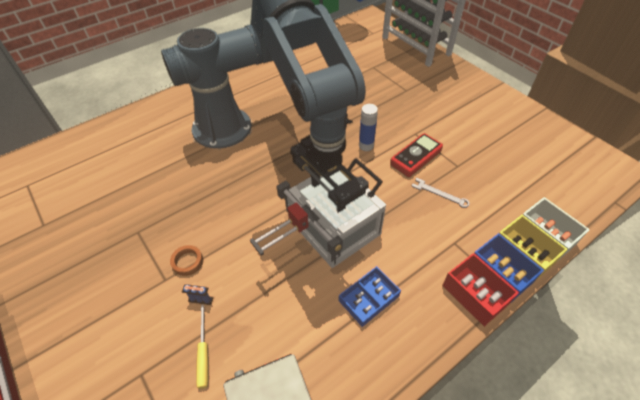

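View pics/a_side.png

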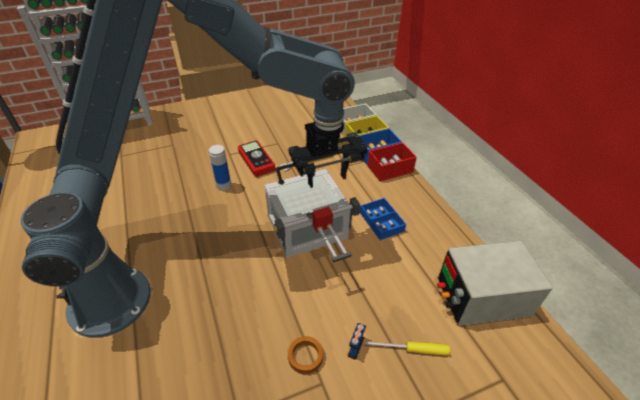

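View pics/a_wrist.png

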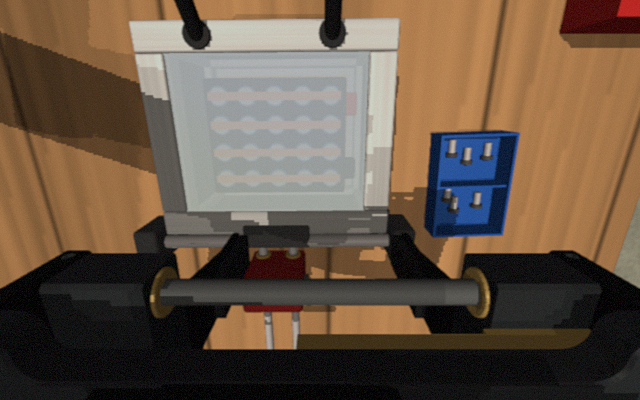

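```bash
cat > h.py <<'E'
from rig import *
import cv2,numpy as np
def cam(n,save=None):
    c=capture(n)
    if save: cv2.imwrite(f"pics/{save}.png",cv2.cvtColor(c["pixels"],cv2.COLOR_RGB2BGR))
    c["R"]=cv2.Rodrigues(np.array(c["rvec"],float))[0]
    return c
def proj(c,P):
    return cv2.projectPoints(np.atleast_2d(P).astype(float),np.array(c["rvec"],float),np.array(c["tvec"],float),c["intrinsics"],None)[0][:,0]
def plane(c,uv,z):
    K=np.linalg.inv(c["intrinsics"]);R=c["R"];t=np.array(c["tvec"]).ravel()
    o=-R.T@t;out=[]
    for u,v in uv:
        d=R.T@(K@np.array([u,v,1.]));out.append(o+d*(z-o[2])/d[2])
    return np.array(out)
def tri(cs,uvs):
    A=[]
    for c,(u,v) in zip(cs,uvs):
        P=c["intrinsics"]@np.hstack([c["R"],np.array(c["tvec"]).reshape(3,1)])
        A+= [u*P[2]-P[0],v*P[2]-P[1]]
    X=np.linalg.svd(np.array(A))[2][-1];return X[:3]/X[3]
E
python3 - <<'E'
from h import *
w=cam("wrist")
print(plane(w,[(131,22),(399,20),(388,234),(163,236)],.139).round(4))
print(plane(w,[(275,250)],.18))
im={}
for n in ["scene","side","wrist"]:
    c=cam(n) 
    for t in ["lid_handle","lid","weight_grip","counterweight","test_box_frame"]:
        try:
            r=trace(n,t)
            if r: 
                m=r[0]["mask"];ys,xs=np.nonzero(m);print(n,t,r[0]["p"],r[0]["at"],xs.min(),xs.max(),ys.min(),ys.max(),m.sum())
            else: print(n,t,None)
        except Exception as e: print(n,t,e)
    big=cv2.cvtColor(c["pixels"],cv2.COLOR_RGB2BGR)
    if n=="scene": cv2.imwrite("pics/b_scene.png",cv2.resize(big[140:280,230:400],None,fx=4,fy=4,interpolation=cv2.INTER_CUBIC))
    if n=="side": cv2.imwrite("pics/b_side.png",cv2.resize(big[140:280,240:410],None,fx=4,fy=4,interpolation=cv2.INTER_CUBIC))
E
```

```text
[[ 0.4869  0.1417  0.139 ]
 [ 0.6823  0.143   0.139 ]
 [ 0.6863 -0.0271  0.139 ]
 [ 0.4825 -0.0292  0.139 ]]
[[ 0.59036564 -0.0217888   0.18      ]]
scene lid_handle 0.69 [325.3, 206.6] 250 385 158 254 3966
scene lid 0.87 [324.9, 208.8] 251 384 158 254 4102
scene weight_grip 0.76 [294.2, 217.3] 288 307 203 230 378
scene counterweight 0.65 [296.1, 221.0] 287 308 203 230 416
scene test_box_frame 0.87 [329.7, 216.9] 250 386 157 265 6209
side lid_handle 0.9 [311.1, 204.7] 265 351 163 262 3735
side lid 0.85 [308.6, 200.9] 265 350 164 261 3660
side weight_grip 0.81 [323.4, 220.6] 312 332 207 231 412
side counterweight 0.78 [320.4, 217.2] 312 332 207 231 395
side test_box_frame 0.78 [307.5, 210.7] 264 359 163 261 5989
wrist lid_handle 0.7 [274.2, 133.9] 128 398 0 349 58738
wrist lid 0.76 [270.4, 130.9] 128 398 0 347 58158
wrist weight_grip 0.71 [273.6, 265.2] 242 307 250 312 1949
wrist counterweight 0.88 [275.7, 268.8] 242 307 249 311 1895
wrist test_box_frame 0.71 [269.4, 133.2] 128 414 0 348 60170
```

View pics/b_scene.png

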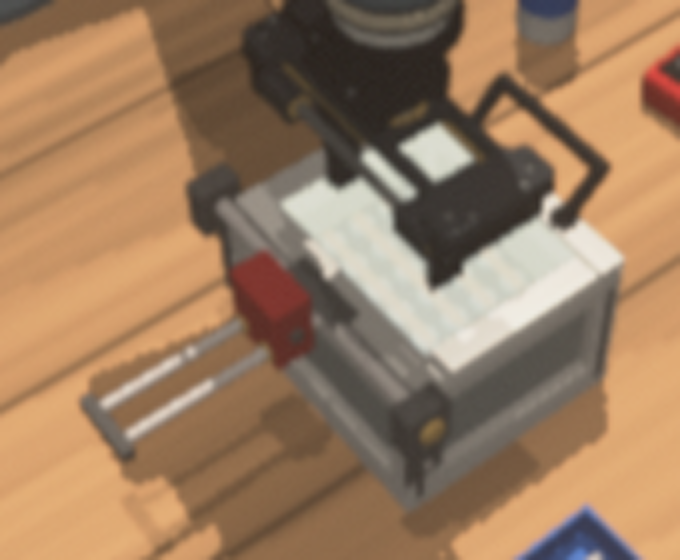

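View pics/b_side.png

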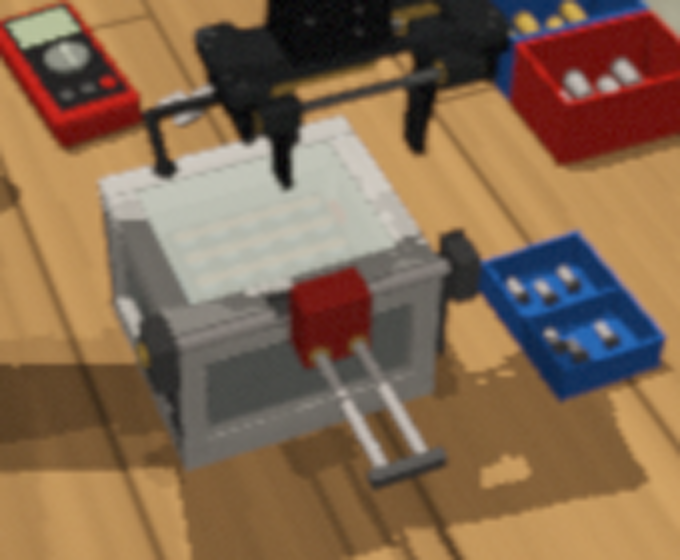

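Run:
```python
from h import *
from scipy.optimize import least_squares
C={n:cam(n) for n in ["scene","side","wrist"]}
obs=[("scene",(-48,110,169),(355.7,160)),("scene",(48,110,169),(381,181.3)),("scene",(0,-245,135),(257.3,246.6)),("side",(0,-245,135),(341.7,256.2)),
("wrist",(-100,90,139),(131,21)),("wrist",(100,90,139),(399,20)),("scene",(100,90,139),(385.3,205.5)),("side",(-100,90,139),(265.3,185.5))]
def tf(p,q):
    a=p[2];R=np.array([[np.cos(a),-np.sin(a),0],[np.sin(a),np.cos(a),0],[0,0,1]])
    return R@(np.array(q)/1000)+[p[0],p[1],0]
f=lambda p:np.concatenate([proj(C[c],tf(p,q))[0]-o for c,q,o in obs])
r=least_squares(f,[.585,.052,0],x_scale=.01,loss='soft_l1');print(r.x,np.degrees(r.x[2]));print(f(r.x).reshape(-1,2).round(1))
p=r.x
print("handle",tf(p,(0,110,169)))
for n in C:
  # red mask
  im=C[n]["pixels"].astype(int);
for j in (0,.01):
  print(j,tf(p,(0,-120-1000*j,168)))
  for n in C:
    cs=[tf(p,(x,-120-1000*j+y,z)) for x in(-25,25) for y in(-15,15) for z in (123,180)]
    q=proj(C[n],cs);print(n,q.min(0).round(1),q.max(0).round(1))
```

```text
[0.5853559  0.05278035 0.00401006] 0.22975960831685494
[[ 0.   1.1]
 [-1.7  0.8]
 [-1.9  0.9]
 [ 0.2  0.8]
 [-3.3  0. ]
 [ 2.5 -0.2]
 [ 0.6 -0.2]
 [-0.8 -1.6]]
handle [0.5849148  0.16277946 0.169     ]
0 [ 0.58583711 -0.06721869  0.168     ]
scene [285.6 201.8] [308.4 233.9]
side [311.8 205.3] [333.7 232.6]
wrist [239.1 250. ] [305.6 315. ]
0.01 [ 0.58587721 -0.07721861  0.168     ]
scene [282.3 203.8] [305.2 236. ]
side [313.2 207.7] [335.3 235.1]
wrist [240.2 259. ] [305.8 324.9]
```

Run:
```python
from h import *
c=cam("scene")
for t in ["contact_cleaner","multimeter","spare_cells","tape_roll"]:
    r=trace("scene",t)
    if r: print(t,r[0]["p"],r[0]["at"],plane(c,[r[0]["at"]],.03).round(3))
w=cam("wrist");print(-w["R"].T@np.array(w["tvec"]),w["R"][2])
```

```text
contact_cleaner 0.61 [369.6, 128.0] [[0.347 0.391 0.03 ]]
multimeter 0.75 [416.9, 152.0] [[0.528 0.436 0.03 ]]
spare_cells 0.62 [331.0, 218.5] [[0.569 0.053 0.03 ]]
tape_roll 0.96 [183.7, 255.0] [[ 0.423 -0.336  0.03 ]]
[0.62517869 0.08459377 0.38407777] [ 6.25983647e-04 -3.04899866e-01 -9.52384208e-01]
```

Emit:
play_rows:
  rows:
    - [[0,0.04,-0.01,8.5,0,0,0.05],[0,0.08,-0.02,17,0,0,0.05],[0,0.12,-0.03,25.5,0,0,0.05],[0,0.163,-0.04,34,0,0,0.05],[0,0.163,-0.04,42.5,0,0,0.05],[0,0.163,-0.04,51,0,0,0.05],[0,0.163,-0.04,59.5,0,0,0.05],[0,0.163,-0.04,68,0,0,0.05],[0,0.163,-0.04,76.5,0,0,0.05],[0,0.163,-0.04,85,0,0,0.05],[0,0.163,-0.04,90,0,0,0.05],[0,0.163,-0.04,90,0,0,0.05]]

```text
time_s: 2.75
position: [0.585, 0.1631, 0.2226]
tcp_rot: [[0.0, 1.0, 0.0], [0.0, 0.0, -1.0], [-1.0, 0.0, -0.0]]
force: [0.6, 0.5, -0.2]
opening: 0.574
```

Run:
```python
from h import *
w=cam("wrist","c_wrist");s=cam("side","c_side");c=cam("scene")
im=cv2.cvtColor(c["pixels"],cv2.COLOR_RGB2BGR);cv2.imwrite("pics/c_scene.png",cv2.resize(im[120:270,240:420],None,fx=4,fy=4,interpolation=cv2.INTER_CUBIC))
P=[(.585+x,.163,.169) for x in(-.05,0,.05)]
print(proj(w,P),proj(c,P),proj(s,P))
```

```text
[[320.11058001 273.85163787]
 [320.13508017 217.86079663]
 [320.16304258 153.95759616]] [[355.38897341 160.64977177]
 [367.35346522 171.3753105 ]
 [379.86492194 182.59117456]] [[277.65490318 168.12487435]
 [293.32810708 164.24742525]
 [308.6634287  160.45356604]]
```

View pics/c_wrist.png

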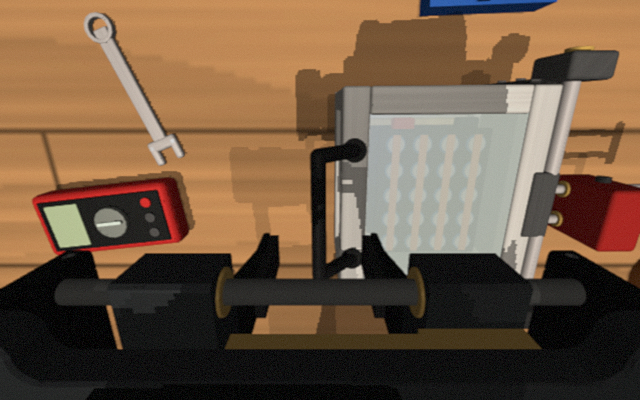

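View pics/c_scene.png

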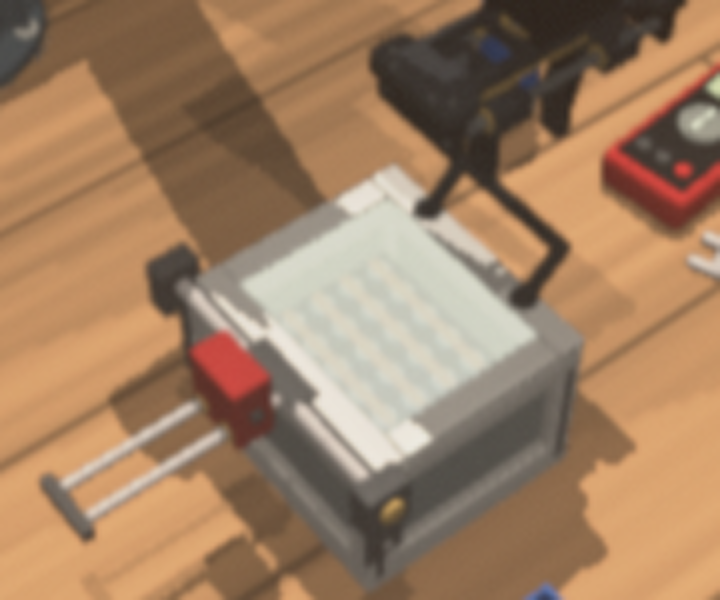

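Emit:
play_rows:
  rows:
    - [[0.025,0,0,0,0,0,0.04],[0.05,0,0,0,0,0,0.03],[0.07,0,0,0,0,0,0.025],[0.07,0,0,0,0,0,0.02],[0.07,0,0,0,0,0,0.016],[0.07,0,0,0,0,0,0.013]]

```text
time_s: 3.5
position: [0.586, 0.1631, 0.1539]
tcp_rot: [[0.003, 1.0, 0.0], [0.0, 0.0, -1.0], [-1.0, 0.003, -0.0]]
force: [-0.2, -0.6, 0.7]
opening: 0.18
```

Run:
```python
from h import *
w=cam("wrist","d_wrist");s=read_state();print(s["force"],s["opening"]*87,s["position"])
```

```text
[ 0.38989221 -0.00770965  0.23913007] 15.193572650186386 [0.58607143 0.16316056 0.15400364]
```

View pics/d_wrist.png

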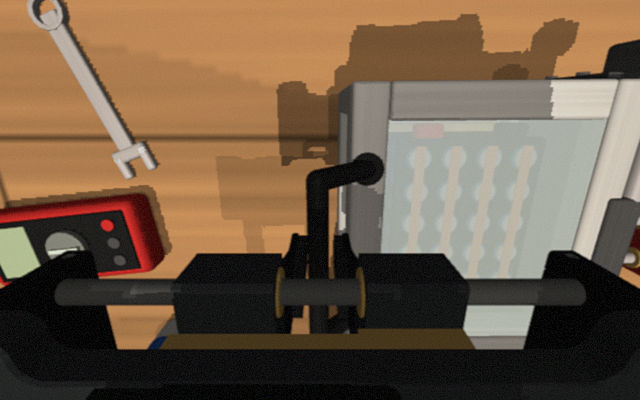

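Emit:
play_rows:
  rows:
    - [[0,0,0,0,0,0,0.012],[0,0,0,0,0,0,0.0115],[0,0,0,0,0,0,0.011],[0,0,0,0,0,0,0.011]]

```text
time_s: 3.95
position: [0.586, 0.1642, 0.1539]
tcp_rot: [[0.003, 1.0, -0.0], [0.002, -0.0, -1.0], [-1.0, 0.003, -0.002]]
force: [0.1, 5.4, 5.8]
opening: 0.128
```

Run:
```python
from h import *
s=read_state();print(s["force"],s["opening"]*87,s["position"])
```

```text
[0.10732163 5.35648537 5.78228076] 11.15744708104924 [0.58603824 0.16422712 0.15387411]
```

Emit:
play_rows:
  rows:
    - [[0,0,-0.001,0,0,0,0.011],[-0.005,0,0,0,0,0,0.011],[-0.01,0,0.001,0,0,0,0.011],[-0.0198,0,0.0034,0,0,0,0.011],[-0.0295,0,0.0063,0,0,0,0.011]]

```text
time_s: 4.45
position: [0.586, 0.1576, 0.182]
tcp_rot: [[0.002, 1.0, -0.0], [0.002, -0.0, -1.0], [-1.0, 0.002, -0.002]]
force: [4.8, 4.6, -2.0]
opening: 0.135
```

Run:
```python
from h import *
s=read_state();print(s["force"],s["opening"]*87,s["position"])
w=cam("side","e_side")
im=cv2.imread("pics/e_side.png");cv2.imwrite("pics/e_side.png",cv2.resize(im[120:280,230:400],None,fx=4,fy=3.7))
```

```text
[ 4.77204367  4.61638859 -2.00140346] 11.72041499370141 [0.58597278 0.15760185 0.18204326]
```

View pics/e_side.png

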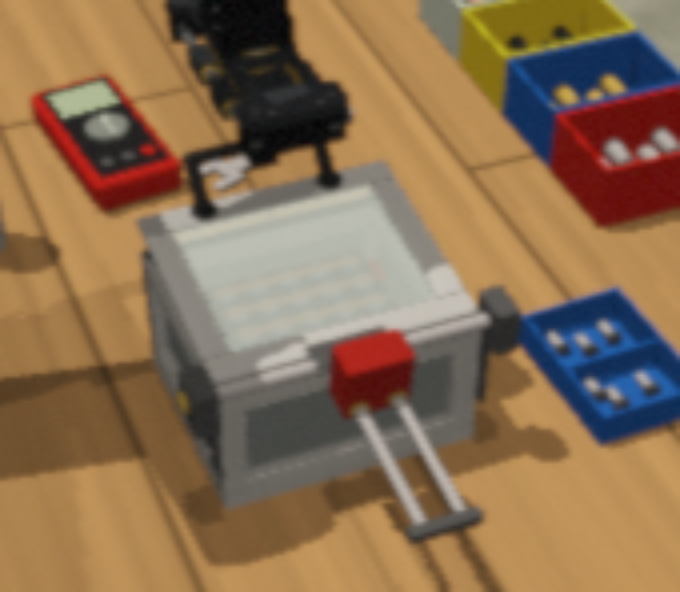

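Emit:
play_rows:
  rows:
    - [[-0.0096,0,0.0024,0,0,0,0.011],[-0.0189,0,0.0063,0,0,0,0.011],[-0.0281,0,0.0106,0,0,0,0.011],[-0.037,0,0.0155,0,0,0,0.011],[-0.0457,0,0.0207,0,0,0,0.011],[-0.0541,0,0.0264,0,0,0,0.011],[-0.0622,0,0.0325,0,0,0,0.011],[-0.0622,0,0.0325,0,0,0,0.011]]

```text
time_s: 5.3
position: [0.5863, 0.1252, 0.246]
tcp_rot: [[0.004, 1.0, -0.001], [0.003, -0.001, -1.0], [-1.0, 0.004, -0.003]]
force: [2.6, 6.3, 3.9]
opening: 0.126
```

Run:
```python
from h import *
s=read_state();print(s["force"],s["opening"]*87,s["position"])
w=cam("side","f_side")
im=cv2.imread("pics/f_side.png");cv2.imwrite("pics/f_side.png",cv2.resize(im[120:280,230:400],None,fx=4,fy=3.7))
```

```text
[2.61769716 6.27645641 3.90025865] 10.94972723423139 [0.58629073 0.12521395 0.24602907]
```

View pics/f_side.png

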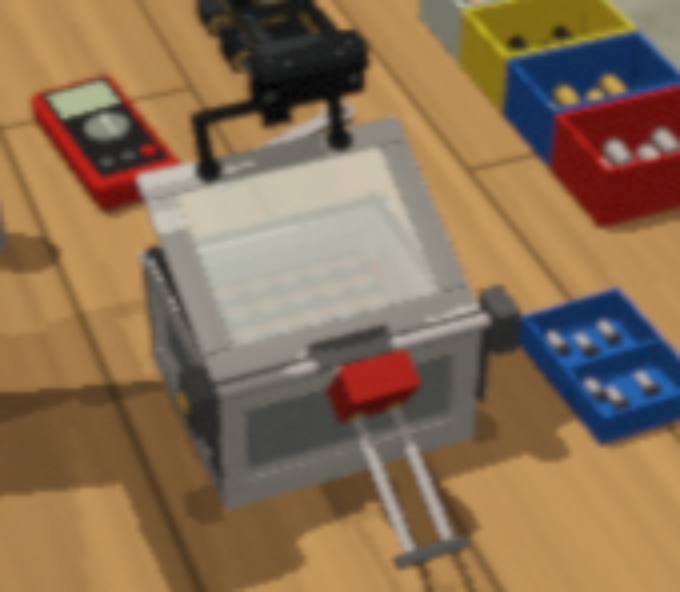

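Emit:
play_rows:
  rows:
    - [[0,0,-0.001,0,0,0,0.065]]

```text
time_s: 5.45
position: [0.5852, 0.125, 0.2448]
tcp_rot: [[0.001, 1.0, 0.0], [-0.001, 0.0, -1.0], [-1.0, 0.001, 0.001]]
force: [0.1, 0.4, 0.5]
opening: 0.165
```

Run:
```python
from h import *
import pickle
L=[]
for i in range(24):
    s=read_state();c=capture("side");L.append((s["time_s"],s["opening"],s["position"],c))
pickle.dump(L,open("fall1.pkl","wb"))
for l in L[::3]: print(l[0],l[1]*87,l[2])
tiles=[cv2.cvtColor(L[i][3]["pixels"][120:280,230:370],cv2.COLOR_RGB2BGR) for i in (0,2,4,6,9,13,18,23)]
m=np.vstack([np.hstack(tiles[:4]),np.hstack(tiles[4:])]);cv2.imwrite("pics/g.png",cv2.resize(m,None,fx=1.4,fy=1.4,interpolation=cv2.INTER_CUBIC))
```

```text
5.45 14.390813540105546 [0.5852001  0.12503021 0.24478923]
5.6 23.874086563422168 [0.58382427 0.12432621 0.24350302]
5.75 36.07205827095631 [0.58428144 0.12463505 0.24363092]
5.9 47.46625689234883 [0.58470824 0.12490983 0.24396021]
6.05 59.34992703583562 [0.58491362 0.12510895 0.24414885]
6.2 63.26399954157037 [0.58495436 0.1252273  0.24424629]
6.35 64.49956172911503 [0.58497568 0.12524592 0.24427763]
6.5 65.11590812486357 [0.58498514 0.12526096 0.2442547 ]
```

View pics/g.png

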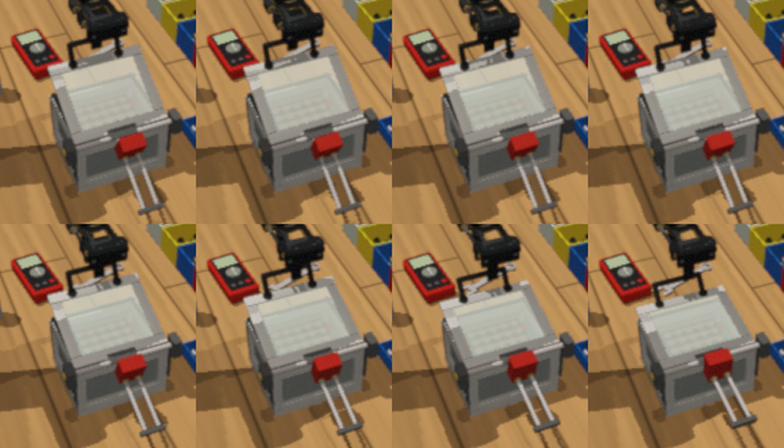

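Run:
```python
from h import *
import pickle
L=pickle.load(open("fall1.pkl","rb"))
for i in range(12):
    s=read_state();c=capture("side");L.append((s["time_s"],s["opening"],s["position"],c))
pickle.dump(L,open("fall1.pkl","wb"))
p=[.5854,.0528,.004]
def lidpt(q,th):
    x,y,z=q;y+=90;z-=135
    c,s=np.cos(th),np.sin(th)
    q=np.array([x,-90+y*c-z*s,135+y*s+z*c])/1000
    a=p[2];return np.array([p[0]+q[0]-a*q[1],p[1]+q[1]+a*q[0],q[2]])
C=L[0][3];C["R"]=cv2.Rodrigues(np.array(C["rvec"],float))[0]
# synthetic: match red block hull centroid & rod-end (dark)
ths=np.linspace(-.02,.7,145)
def redcent(im):
    im=im.astype(int);m=((im[...,0]>90)&(im[...,1]<60)&(im[...,2]<70)).astype(np.uint8)
    m[:180]=0;m[260:]=0;m[:,:295]=0;m[:,345:]=0
    n,l,st,ce=cv2.connectedComponentsWithStats(m);k=1+np.argmax(st[1:,4]);return ce[k],st[k]
# track LK: lid corner + rod end
g=[cv2.cvtColor(l[3]["pixels"],cv2.COLOR_RGB2GRAY) for l in L]
def model(q): return np.array([proj(C,lidpt(q,t))[0] for t in ths])
mods={"corner":model((-100,90,139)),"rod":model((0,-245,135)),"hand":model((-47,110,169))}
for k in mods: print(k,mods[k][::20].round(1).tolist())
# backwards LK from last frame (shut)
pts=np.array([[m[4]] for m in mods.values()],np.float32)
res={}
cur=pts.copy()
for i in range(len(g)-1,-1,-1):
    if i<len(g)-1:
        cur,stt,e=cv2.calcOpticalFlowPyrLK(g[i+1],g[i],cur,None,winSize=(13,13),maxLevel=2)
    th=[ths[np.argmin(((m-cur[k,0])**2).sum(1))] for k,m in enumerate(mods.values())]
    res[i]=th
for i in range(0,len(g),2): print(round(L[i][0],2),np.round(res[i],3),redcent(L[i][3]["pixels"])[0].round(1))
cv2.imwrite("pics/h.png",cv2.resize(cv2.cvtColor(L[-1][3]["pixels"][120:280,230:400],cv2.COLOR_RGB2BGR),None,fx=4,fy=3.7))
```

```text
corner [[264.6, 184.8], [264.2, 180.5], [263.9, 176.4], [263.8, 172.7], [263.9, 169.4], [264.2, 166.6], [264.7, 164.3], [265.4, 162.5]]
rod [[342.0, 256.2], [341.6, 259.9], [341.0, 263.1], [340.2, 265.6], [339.2, 267.6], [337.9, 269.0], [336.5, 269.8], [335.0, 270.1]]
hand [[278.7, 168.9], [278.6, 164.5], [278.9, 160.4], [279.3, 156.9], [280.0, 153.8], [280.9, 151.3], [282.1, 149.3], [283.5, 148.0]]
5.45 [0.29  0.34  0.365] [323.2 221.7]
5.55 [0.28  0.335 0.35 ] [323.  221.5]
5.65 [0.255 0.315 0.33 ] [323.  221.1]
5.75 [0.235 0.3   0.31 ] [323.1 220.6]
5.85 [0.215 0.28  0.29 ] [322.9 220.3]
5.95 [0.195 0.26  0.27 ] [322.6 219.8]
6.05 [0.17  0.235 0.245] [322.7 219.1]
6.15 [0.14  0.215 0.22 ] [322.4 218.6]
6.25 [0.115 0.185 0.195] [322.1 218.1]
6.35 [0.09  0.155 0.17 ] [321.7 217.1]
6.45 [0.07  0.13  0.145] [321.8 216.2]
6.55 [0.055 0.1   0.115] [321.4 215.8]
6.65 [0.045 0.075 0.085] [321.1 215.4]
6.75 [0.03  0.045 0.05 ] [321.2 214.9]
6.85 [0.01 0.02 0.02] [320.8 214.6]
6.95 [0. 0. 0.] [320.7 214.4]
7.05 [0. 0. 0.] [320.5 214.7]
7.15 [0. 0. 0.] [320.5 215.2]
```

View pics/h.png

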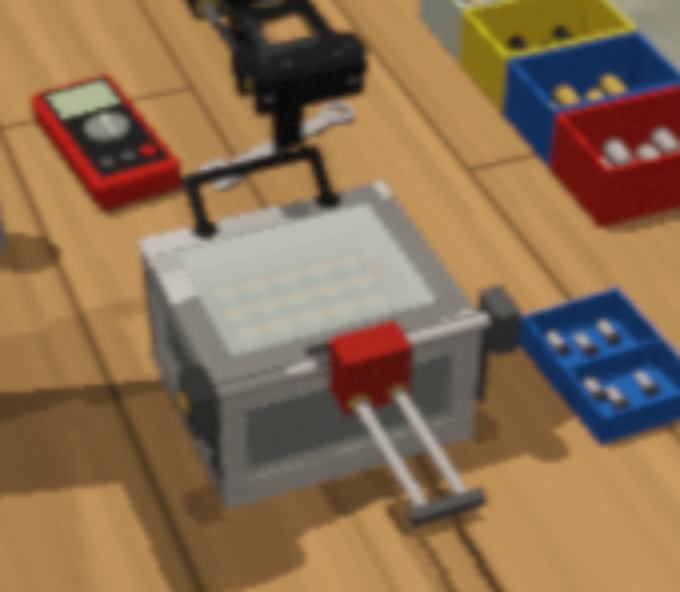

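Emit:
play_rows:
  rows:
    - [[0,0,0.04,0,0,0,0.05],[0,0.001,0.08,0,0,0,0.045],[0,0.001,0.12,0,0,0,0.045],[0,0.001,0.16,0,0,0,0.045],[0,0.001,0.192,0,0,0,0.045],[0.01,0.001,0.192,0,0,0,0.045],[0.02,0.001,0.192,0,0,0,0.045],[0.02,0.001,0.192,0,0,0,0.045]]

```text
time_s: 8.05
position: [0.5843, -0.0654, 0.2221]
tcp_rot: [[-0.005, 1.0, 0.001], [0.002, 0.001, -1.0], [-1.0, -0.005, -0.002]]
force: [0.5, 0.3, -1.0]
opening: 0.515
```

Run:
```python
from h import *
s=read_state();print(s["force"],s["opening"]*87,s["position"])
w=cam("wrist","i_wrist")
for z in (.18,):
    print(proj(w,[(.586+x,-.067+y,z) for x in(-.025,.025) for y in (-.015,.015)]).round(1).tolist())
d=cam("side","i_side")
cv2.imwrite("pics/i_side.png",cv2.resize(cv2.imread("pics/i_side.png")[140:300,250:420],None,fx=4,fy=3.7))
```

```text
[ 0.4623165   0.25402432 -1.00714868] 44.811393351347824 [ 0.5843275  -0.06535782  0.2221441 ]
[[341.9, 251.4], [302.8, 251.3], [343.5, 188.9], [301.6, 188.8]]
```

View pics/i_wrist.png

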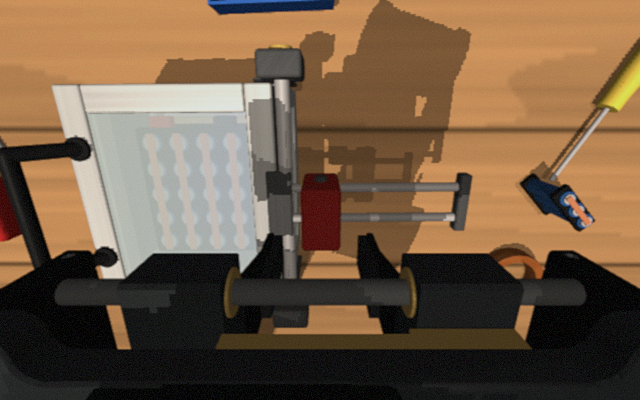

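View pics/i_side.png

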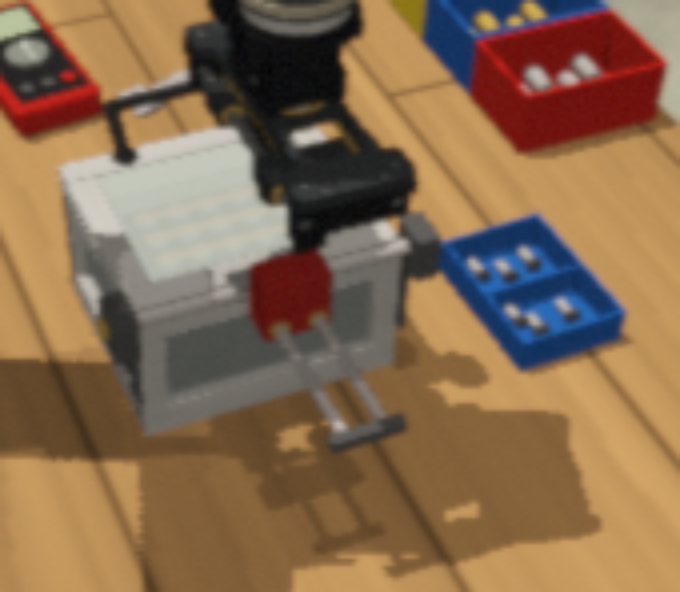

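Emit:
play_rows:
  rows:
    - [[0.01,0,0,0,0,0,0.038],[0.02,0,0,0,0,0,0.038],[0.03,0,0,0,0,0,0.038],[0.045,0,0,0,0,0,0.038],[0.06,0,0,0,0,0,0.038],[0.068,0,0,0,0,0,0.038],[0.071,0,0,0,0,0,0.038],[0.071,0,0,0,0,0,0.038]]

```text
time_s: 8.95
position: [0.5858, -0.0667, 0.1528]
tcp_rot: [[-0.001, 1.0, 0.0], [0.0, 0.0, -1.0], [-1.0, -0.001, -0.0]]
force: [-0.7, 0.9, -0.3]
opening: 0.438
```

Run:
```python
from h import *
s=read_state();print(s["force"],s["opening"]*87,s["position"])
w=cam("wrist","j_wrist")
```

```text
[-0.73417627  0.89317075 -0.33970114] 38.089194939361526 [ 0.58580842 -0.06665042  0.15275202]
```

View pics/j_wrist.png

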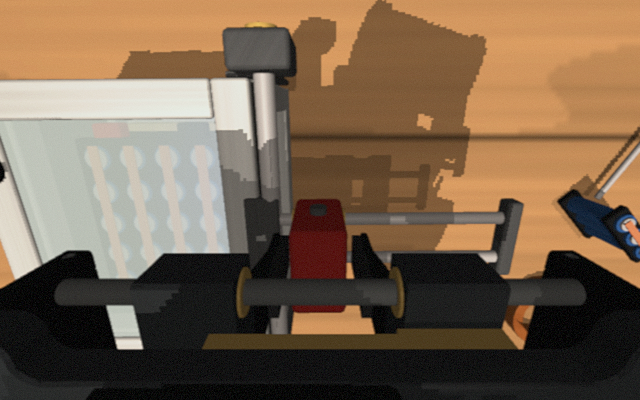

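Emit:
play_rows:
  rows:
    - [[0,0,0,0,0,0,0.033],[0,0,0,0,0,0,0.031],[0,0,0,0,0,0,0.03],[0,0,0,0,0,0,0.0295],[0,0,0,0,0,0,0.029],[0,0,0,0,0,0,0.029]]

```text
time_s: 9.6
position: [0.5864, -0.0658, 0.1539]
tcp_rot: [[0.001, 1.0, 0.0], [0.001, 0.0, -1.0], [-1.0, 0.001, -0.001]]
force: [0.4, 5.7, 4.5]
opening: 0.343
```

Run:
```python
from h import *
s=read_state();print(s["force"],s["opening"]*87,s["position"])
```

```text
[0.44420934 5.71270462 4.52774506] 29.859617906587392 [ 0.58640595 -0.06580484  0.15389663]
```

Emit:
play_rows:
  rows:
    - [[0,0,0.003,0,0,0,0.029],[0,0,0.007,0,0,0,0.029],[0,0,0.012,0,0,0,0.029]]

```text
time_s: 9.9
position: [0.5865, -0.077, 0.1538]
tcp_rot: [[0.001, 1.0, 0.0], [0.003, 0.0, -1.0], [-1.0, 0.001, -0.003]]
force: [1.6, 6.6, 4.4]
opening: 0.34
```

Run:
```python
from h import *
s=read_state();print(s["force"],s["opening"]*87,s["position"])
```

```text
[1.59606557 6.55885233 4.44121337] 29.60530273203462 [ 0.58649846 -0.0770105   0.15384376]
```

Sliding with about 7 N, as expected; continue.

Emit:
play_rows:
  rows:
    - [[0,0,0.005,0,0,0,0.029],[0,0,0.01,0,0,0,0.029],[0,0,0.015,0,0,0,0.029],[0,0,0.02,0,0,0,0.029],[0,0,0.025,0,0,0,0.029],[0,0,0.028,0,0,0,0.029],[0,0,0.028,0,0,0,0.029]]

```text
time_s: 10.6
position: [0.5867, -0.1058, 0.1537]
tcp_rot: [[0.002, 1.0, -0.0], [0.002, -0.0, -1.0], [-1.0, 0.002, -0.002]]
force: [1.9, 5.9, 3.5]
opening: 0.342
```

Run:
```python
from h import *
s=read_state();print(s["force"],s["opening"]*87,s["position"])
c=cam("side","k_side")
cv2.imwrite("pics/k_side.png",cv2.resize(cv2.imread("pics/k_side.png")[140:300,250:420],None,fx=4,fy=3.7))
```

```text
[1.92861123 5.93944926 3.54199802] 29.786890613900287 [ 0.58669623 -0.10575314  0.15366394]
```

View pics/k_side.png

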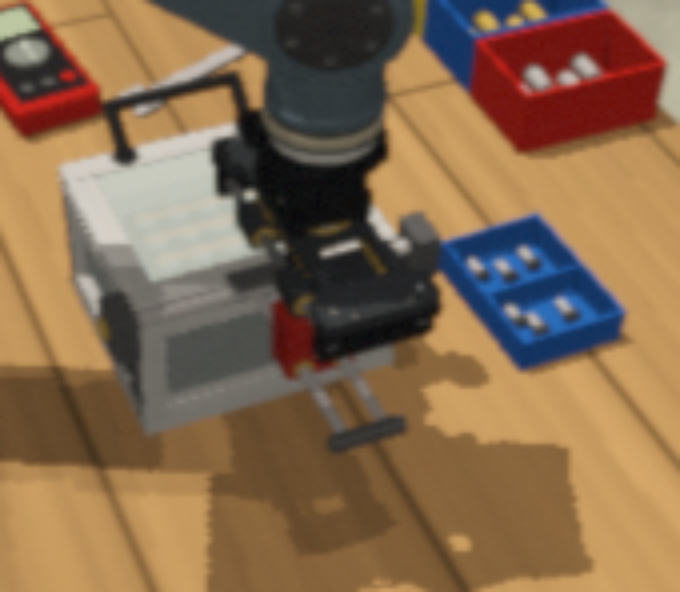

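Emit:
play_rows:
  rows:
    - [[0,0,-0.001,0,0,0,0.045],[0,0,-0.001,0,0,0,0.045],[-0.01,0,-0.001,0,0,0,0.045],[-0.03,0,-0.001,0,0,0,0.045],[-0.06,0,-0.02,0,0,0,0.04],[-0.08,0,-0.06,0,0,0,0.04],[-0.08,0,-0.1,0,0,0,0.04],[-0.08,-0.001,-0.14,0,0,0,0.04],[-0.08,-0.001,-0.18,0,0,0,0.04],[-0.08,-0.001,-0.22,0,0,0,0.04],[-0.075,-0.001,-0.26,0,0,0,0.04],[-0.07,-0.001,-0.271,0,0,0,0.04]]

```text
time_s: 11.85
position: [0.5848, 0.1676, 0.2239]
tcp_rot: [[0.001, 1.0, 0.004], [0.001, 0.004, -1.0], [-1.0, 0.001, -0.001]]
force: [0.1, -1.0, -1.0]
opening: 0.458
```

Run:
```python
from h import *
s=read_state();print(s["force"],s["opening"]*87,s["position"])
w=cam("wrist","l_wrist")
c=cam("side","l_side")
cv2.imwrite("pics/l_side.png",cv2.resize(cv2.imread("pics/l_side.png")[120:280,230:400],None,fx=4,fy=3.7))
```

```text
[ 0.0654958  -0.98181541 -0.98614399] 39.87779197654662 [0.58478505 0.16756912 0.22391984]
```

View pics/l_wrist.png

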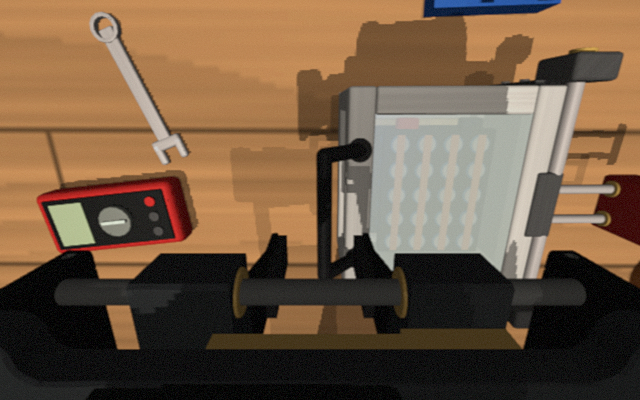

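View pics/l_side.png

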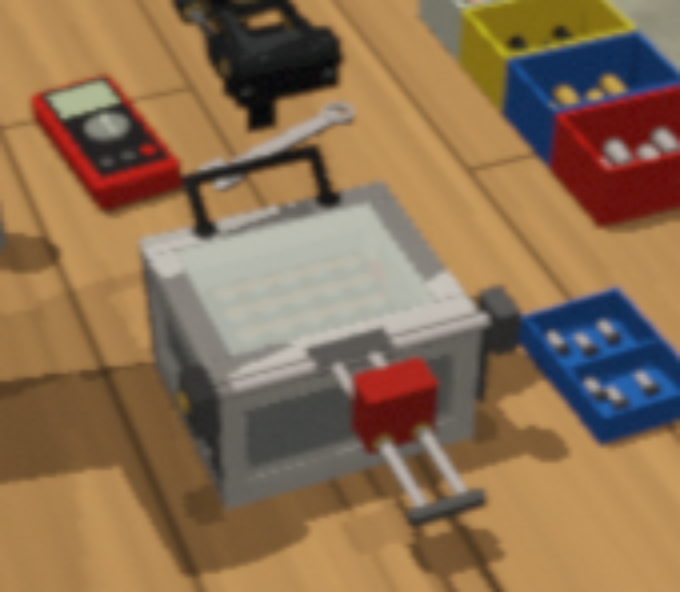

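Emit:
play_rows:
  rows:
    - [[0,0,0,0,0,0,0.03],[0.02,0,0,0,0,0,0.025],[0.045,0,0,0,0,0,0.025],[0.065,0,0,0,0,0,0.025],[0.07,0,0,0,0,0,0.02],[0.07,0,0,0,0,0,0.015],[0.07,0,0,0,0,0,0.013],[0.07,0,0,0,0,0,0.012],[0.07,0,0,0,0,0,0.011],[0.07,0,0,0,0,0,0.011]]

```text
time_s: 12.95
position: [0.5858, 0.1642, 0.1541]
tcp_rot: [[0.002, 1.0, 0.0], [-0.0, 0.0, -1.0], [-1.0, 0.002, 0.0]]
force: [0.7, -1.1, -0.2]
opening: 0.131
```

Run:
```python
from h import *
s=read_state();print(s["force"],s["opening"]*87,s["position"])
```

```text
[ 0.73032291 -1.05240918 -0.19209992] 11.372703358454432 [0.58578155 0.16423515 0.15413713]
```

Emit:
play_rows:
  rows:
    - [[-0.005,0,0.0007,0,0,0,0.011],[-0.01,0,0.0017,0,0,0,0.011],[-0.0198,0,0.0042,0,0,0,0.011],[-0.0295,0,0.0069,0,0,0,0.011],[-0.0391,0,0.01,0,0,0,0.011],[-0.0484,0,0.0137,0,0,0,0.011],[-0.0576,0,0.0179,0,0,0,0.011],[-0.0665,0,0.0225,0,0,0,0.011],[-0.0752,0,0.0275,0,0,0,0.011],[-0.0836,0,0.033,0,0,0,0.011],[-0.0917,0,0.0389,0,0,0,0.011],[-0.0917,0,0.0389,0,0,0,0.011]]

```text
time_s: 14.15
position: [0.586, 0.1246, 0.2469]
tcp_rot: [[0.003, 1.0, -0.001], [-0.0, -0.001, -1.0], [-1.0, 0.003, 0.0]]
force: [4.4, -0.5, -0.8]
opening: 0.129
```

Emit:
play_rows:
  rows:
    - [[0,0,0,0,0,0,0.011],[0,0,0,0,0,0,0.011],[0,0,0,0,0,0,0.011]]

```text
time_s: 14.45
position: [0.5859, 0.1257, 0.2454]
tcp_rot: [[0.003, 1.0, 0.0], [0.001, 0.0, -1.0], [-1.0, 0.003, -0.001]]
force: [5.9, -0.8, -0.4]
opening: 0.132
```

Run:
```python
from h import *
s=read_state();print(s["force"],s["opening"]*87,s["position"])
c=cam("side","m_side")
cv2.imwrite("pics/m_side2.png",cv2.resize(cv2.imread("pics/m_side.png")[120:280,230:400],None,fx=4,fy=3.7))
```

```text
[ 5.93250411 -0.78117632 -0.37305122] 11.4993431242161 [0.58593823 0.12574037 0.24542521]
```

View pics/m_side2.png

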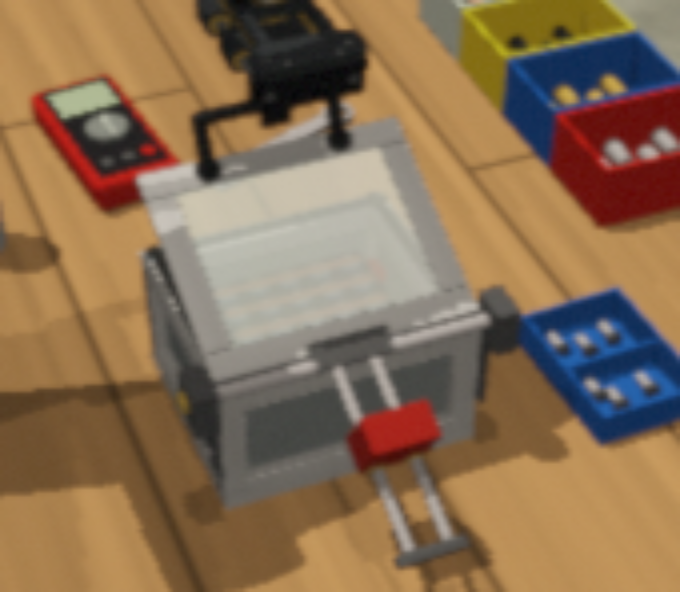

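Forces are nearly neutral. Release and watch.

Emit:
play_rows:
  rows:
    - [[0,0,0,0,0,0,0.02],[0,0,0,0,0,0,0.035],[0,0,0,0,0,0,0.04],[0,0,0,0,0,0,0.04]]

```text
time_s: 14.9
position: [0.5839, 0.1256, 0.2445]
tcp_rot: [[-0.003, 1.0, 0.0], [0.0, 0.0, -1.0], [-1.0, -0.003, -0.0]]
force: [0.2, 0.1, 0.4]
opening: 0.399
```

```bash
cat > diff.py <<'E'
from h import *
import sys
ref=sys.argv[1];out=sys.argv[2]
c=cam("side",out)
a=cv2.imread(f"pics/{ref}.png");b=cv2.imread(f"pics/{out}.png")
def sh(box):
    y0,y1,x0,x1=box
    A=cv2.cvtColor(a,6)[y0:y1,x0:x1].astype(np.float32);B=cv2.cvtColor(b,6)[y0:y1,x0:x1].astype(np.float32)
    return cv2.phaseCorrelate(A,B,cv2.createHanningWindow(A.shape[::-1],cv2.CV_32F))
print("rod end",sh((248,282,320,362)),"block",sh((215,255,305,350)),"lid edge",sh((148,185,255,300)))
s=read_state();print(s["time_s"],s["force"],s["opening"]*87,s["position"])
E
python3 diff.py m_side n_side1
```

```text
rod end ((0.5030426802874395, 0.030876568638685598), 0.9663265213554288) block ((0.7381924914273235, 0.07042091238466242), 0.8934424050649007) lid edge ((0.4592858460062246, -0.09967659901224124), 0.9762273902363248)
14.95 [ 0.01717957 -0.70570309  1.04374205] 36.91732269788653 [0.58413591 0.12551043 0.2445952 ]
```

Emit:
play_rows:
  rows:
    - [[0,0,0,0,0,0,0.04],[0,0,0,0,0,0,0.04],[0,0,0,0,0,0,0.04],[0,0,0,0,0,0,0.04],[0,0,0,0,0,0,0.04],[0,0,0,0,0,0,0.04]]

```text
time_s: 15.55
position: [0.585, 0.1253, 0.2449]
tcp_rot: [[-0.0, 1.0, -0.0], [0.0, -0.0, -1.0], [-1.0, -0.0, -0.0]]
force: [-0.2, 0.5, -0.3]
opening: 0.46
```

```bash
python3 diff.py m_side n_side2; python3 -c "
import cv2
cv2.imwrite('pics/n2.png',cv2.resize(cv2.imread('pics/n_side2.png')[120:280,230:400],None,fx=4,fy=3.7))"
```

```text
rod end ((0.4889786441922972, -0.09583334302206481), 0.9676039695739747) block ((0.5965647753025216, -0.12911794488301354), 0.8627658673127492) lid edge ((0.5625196235422649, 0.038399689954939475), 0.9541180859671698)
15.6 [-0.26932606  0.17514604  1.24363704] 40.135421604762065 [0.58496742 0.12533354 0.2449517 ]
```

View pics/n2.png

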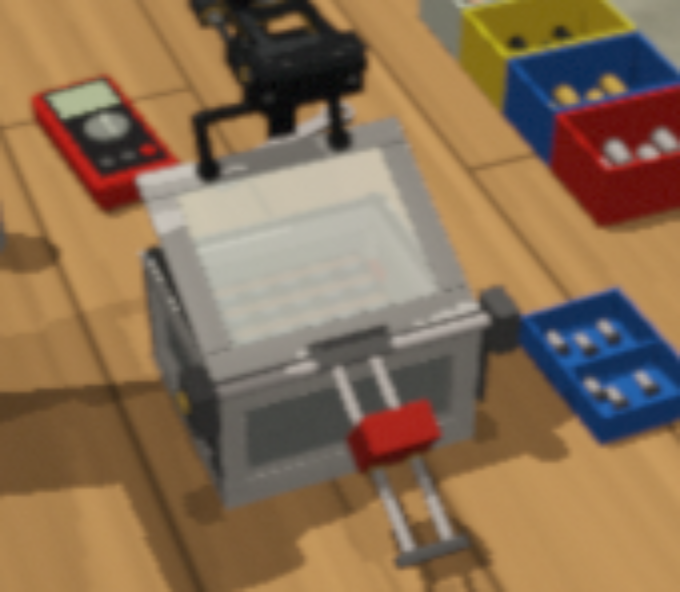

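Emit:
play_rows:
  rows:
    - [[-0.01,0,0,0,0,0,0.04],[-0.025,0,0,0,0,0,0.04],[-0.045,0,0,0,0,0,0.04],[-0.065,0,0,0,0,0,0.04],[-0.08,0,0,0,0,0,0.04],[-0.08,0,0,0,0,0,0.04],[-0.08,0,0,0,0,0,0.04]]

```text
time_s: 16.3
position: [0.5849, 0.1254, 0.3253]
tcp_rot: [[0.001, 1.0, 0.0], [0.0, 0.0, -1.0], [-1.0, 0.001, -0.0]]
force: [-0.6, -0.9, -0.6]
opening: 0.46
```

```bash
python3 diff.py n_side2 o_side1
```

```text
rod end ((0.5109268199302619, 0.084941842824648), 0.982704519636837) block ((0.4125789505789541, -0.030442268797379768), 0.9755163272221883) lid edge ((0.5597842525473951, 0.07322033229585045), 1.0345406042204963)
16.35 [0.94000248 0.09752332 0.07535543] 40.38433745255535 [0.58446374 0.12533565 0.32443347]
```

Emit:
play_rows:
  rows:
    - [[0,0,0,0,0,0,0.04],[0,0,0,0,0,0,0.04],[0,0,0,0,0,0,0.04],[0,0,0,0,0,0,0.04],[0,0,0,0,0,0,0.04],[0,0,0,0,0,0,0.04],[0,0,0,0,0,0,0.04],[0,0,0,0,0,0,0.04],[0,0,0,0,0,0,0.04],[0,0,0,0,0,0,0.04],[0,0,0,0,0,0,0.04],[0,0,0,0,0,0,0.04]]

```text
time_s: 17.55
position: [0.585, 0.1253, 0.3249]
tcp_rot: [[0.0, 1.0, -0.0], [-0.0, -0.0, -1.0], [-1.0, 0.0, 0.0]]
force: [-0.4, 0.3, 0.5]
opening: 0.46
```

Emit:
play_rows:
  rows:
    - [[0,0,0,0,0,0,0.04],[0,0,0,0,0,0,0.04],[0,0,0,0,0,0,0.04],[0,0,0,0,0,0,0.04],[0,0,0,0,0,0,0.04],[0,0,0,0,0,0,0.04],[0,0,0,0,0,0,0.04],[0,0,0,0,0,0,0.04],[0,0,0,0,0,0,0.04],[0,0,0,0,0,0,0.04],[0,0,0,0,0,0,0.04],[0,0,0,0,0,0,0.04]]

```text
time_s: 18.75
position: [0.585, 0.1253, 0.325]
tcp_rot: [[0.0, 1.0, 0.0], [-0.0, 0.0, -1.0], [-1.0, 0.0, 0.0]]
force: [-0.8, 0.6, 0.6]
opening: 0.464
```

```bash
python3 diff.py o_side1 o_side2; python3 -c "
import cv2
import numpy as np
a=cv2.imread('pics/o_side1.png');b=cv2.imread('pics/o_side2.png')
print(np.abs(a.astype(int)-b).max(2)[140:280,240:400].mean(),np.abs(a.astype(int)-b).max(2)[300:,400:].mean())
cv2.imwrite('pics/o2.png',cv2.resize(b[80:280,210:400],None,fx=3.5,fy=3))
from h import *
c=cam('scene','p_scene')"
```

```text
rod end ((0.5727432816612428, 0.024039608743564145), 0.998914791625223) block ((0.5658707492037109, 0.19859466366516543), 0.9086809349060059) lid edge ((0.5390762402746176, -0.02613749571657209), 1.0185594452752007)
18.8 [0.42546451 1.00481323 0.9084408 ] 40.242832727265586 [0.58496933 0.12532609 0.32493711]
1.5354910714285714 1.283375
```

View pics/o2.png

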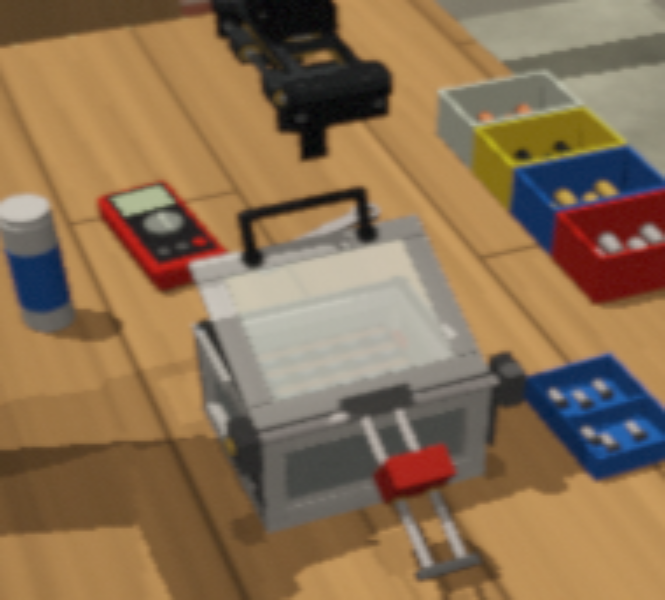

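View pics/p_scene.png

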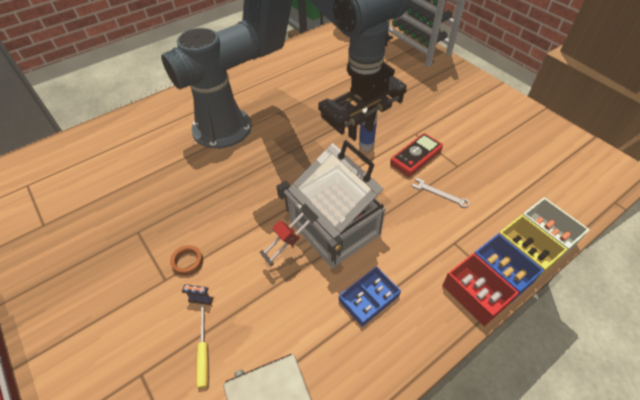

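```bash
python3 -c "
from rig import *
print(hand_in())"
```

```text
the job is handed in; nothing more can be done
None
```

The lid now stands by itself about half open, at roughly 0.5 rad, with the gripper 80 mm above where it let go. The job is handed in; no verdict came back.

- **First trial:** I lifted the lid by its handle to about 0.5 rad and let go. It sank shut in about 1.4 s, and from that speed I estimated a light lid (about 0.54 kg) with a balance point near 0.038 m.
- **Counterweight:** I slid it 40 mm away from the hinge, to about 0.041 m. The tool force along the rods was about 6–7 N.
- **Second trial:** I lifted the lid to the same height and let go; it stayed. No further shifting was needed.

**Last checks:**
- **Stillness:** Two side pictures about 2.4 s apart, after the gripper had moved up, differ only at noise level around the lid. The image-shift numbers showed a near-constant 0.5 px sideways offset between every pair of pictures. I took it as an artefact of the method, since it did not grow with time.
- **Other things:** The multimeter, can, tray, tape, spanner, screwdriver and cells look unmoved in the final scene picture.
- **Not measured:** There is no reading of finger squeeze, so I kept it light by closing only about 1 mm past each part's width. Net tool forces stayed under 10 N at the readings I took.
- **Angle tracking:** Tracking of the lid angle during the fall drifted, reading about 0.35 rad where the pictures showed about 0.46 rad at release. The weight estimate therefore rests mainly on the total time to sink.

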